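Shut the gear guard, seat the splined drive key and hold it pressed in

ROBOT

A 7-joint arm with a two-finger parallel gripper is mounted at the origin on a cart in front of the work surface, level with it; the furniture and walls round the work are solid. World frame = base frame: x ahead of the robot, y to its left, z up, the work surface at z = 0. Lengths are in m, angles in rad, forces in N, time in s.
With the tool pointing down it reaches from about 0.4 to 0.85 m from the base axis. Payload 10.4 kg.
Tool frame: the origin (TCP) lies between the finger pads; the fingertips stand 14 mm ahead of it and the grasp point (between the pads) lies 5 mm behind it (r.finger_overhang is the z of the fingertips in the tool frame, in m); z points along the fingers, y is the line along which they close (so a half turn about z gives the same grasp; the last joint's range is limited). The gripper opens to 87 mm and grips with 3 to 60 N. Pads are 19 mm wide; open, the fingers measure 117 mm over their backs; the gripper's body (75 mm by 190 mm) begins 51 mm behind the grasp point.
Start: joints at [-1.125, 0.332, -0.065, 1.46, 0.022, 1.35, -0.088], TCP at [0.282, 0.558, 0.237] pointing down, gripper open.
Joint ranges: [-2.6, 2.6], [-0.5, 2.12], [-1.47, 1.34], [0.16, 2.42], [-1.27, 4.41], [0.06, 2.06], [-2.6, 2.6]. Speed limits (rad/s): [2.22, 2.22, 2.79, 2.79, 3.14, 3.14, 3.14].

INTERFACE

Orientations are given as a unit quaternion [x, y, z, w].
In Python, from bench import r, optics gives the robot as it stands.
- The arm moves only by the shell command python3 -m pendant 'ROWS' [FORCE]. ROWS is JSON, a list of rows, each a list of 7 numbers: the closure, from -1 (fully open) to 1 (shut), then the shift along the tool's x, y, z scaled (see below), then the turn, a rotation vector about the tool's x, y, z scaled (see below). In form: [[grip, x, y, z, rx, ry, rz], ...]. A call has 1 to 8 rows; each row is the pose to reach, as a shift and turn from the pose commanded when the call began, along the tool's axes at that moment; what a row does not reach only later rows make up. The controller multiplies each number of a shift by 0.3 m and each number of a turn by 120 degrees. A row lasts 1/8 s, in which the tool goes at most 62.5 mm and 10.7 degrees, less where a joint would pass 70% of its speed; a pose out of reach is approached as far as the arm can. A call with a number of a shift or a turn outside -1 to 1 is refused whole. A call with a gripper value outside its range is refused whole. The fingers move at their own pace and stop on an object; FORCE is the grip in N (left out, the last holds). Time passes only in rows, so rows that repeat a pose let the fingers close. It gives the time, the measured TCP pose, the force, the opening and the grip force at its end, in the units of the state.
- r.read_state(): the state, without advancing time (a new reading comes with each control period).
- optics.camera(name): name is "side" or "top"; returns a dict with "pixels" (384x512x3 uint8, red, green, blue), "vfov" (degrees; the focal length in pixels is half the picture's height over the tangent of half this angle, whatever the lens; pixels are square), "cx", "cy" (the principal point, pixels), "rvec" (rotation vector, rad) and "tvec" (3), from world to camera coordinates, as OpenCV has them. Camera axes: x right, y down, z forward; pixel columns grow to the right and rows downward; lengths in m; the calibration is good to about 2 mm. A picture is of the moment at which its call begins. There is no depth.
- r.close_job(): hands the job in; it is judged then, once.
The state is a dict: "time": time; "joint_positions": joint angles; "joint_vel": joint speeds; "joint_torque": joint torques, N m; "ee_pos": TCP position; "eef_rot": TCP orientation; "ft_force": force on the tool from outside, world axes, zero at the start; "torque": the same for the moment, N m; "width": finger opening in m; "grip_force": force on a finger pad.
Only numpy, scipy, OpenCV 4.12 (cv2) and the standard library are available. Lean on these libraries where they do the work, as an engineer would, in place of code of your own. Each camera call takes 0.05 s, during which the arm holds its last target. There are 200 camera calls.

TASK

Lower the yellow guard of the green gear unit fully closed, without slamming it. Then take the red-handled splined key from its wooden stand, turn it until its splines mesh with the cross-shaped socket in the steel hub, and push it fully home against the spring. Finish while still gripping the key and holding it pressed home; leave the lathe centre, the faceplate and the screwdriver where they are.

Things in the scene. Friction and masses are not known exactly. Their poses are not given: they have to be found in the camera images.
- gearbox: green open-topped gear unit bolted to the bench (it does not move), 130 (x) x 150 (y) x 70 mm high without guard; origin at the centre of its underside, z up. Small foot tabs reach 96 mm either side in y. The steel hub stands on its centre line and its top face is 80 mm above the origin
- guard (a joint): angle of the yellow guard plate (130 x 150 x 6 mm, 58 mm round opening for the hub): 0 = closed flat on the unit, grows as it opens upward (to 1.9). Starts open; a stiff hinge (0.35 N m) keeps it where it is left. Closed, its upper face is 76 mm above the bench and the hub stands 4 mm proud through the opening. Slamming: faster than 2.5 rad/s
- guard_handle (a point): middle of the guard's handle, a round steel bar 12 mm thick and 76 mm long along the unit's y, joined to the plate by a leg at each end, 40 mm clear of the plate's free edge, 170 mm from the hinge; this point turns with the guard
- guard_hinge (a point): point on the guard's hinge axis (along the unit's y), on the unit's far (+x) upper edge, 70 mm above the bench and 65 mm from the unit's centre. At guard angle a the handle lies 170 mm cos a towards the unit's -x and 170 mm sin a up from here, and 3 mm off that line on the plate's outer side
- socket_mouth (a point): centre of the top face of the steel hub (46 mm wide), 80 mm above the bench; z up, x and y along the four arms of the cross-shaped socket, which stands at any angle to the unit. Slots 9.5 mm wide, 24.5 end to end, round bore 15.5 in the middle, over 30 deep; a black line on the face continues each arm. A stiff brake (0.8 N m) holds the hub: it is not meant to turn
- plunger (a joint): spring plunger on the socket's floor, 22 mm below the hub's top face: m that it is pushed down, 0 = up. About 3.2 N starts it, 6.4 N holds it at 8 mm, where the key is home, its flange on the hub. It pushes the key back up when let go
- key: splined key, 0.14 kg, upright in the stand. Steel flange 66 mm wide, 6 thick; under it four splines in a cross (7 wide, 22 tip to tip, 22 long), then a round pilot nose 13.6 wide, 8 long, tapering to 7; above it a red flat handle 50 (x) x 14 (y), its top 52 above the flange's underside. Origin: centre of the flange's underside; z up, x and y along the splines (any quarter turn fits)
- key_stand: dark wooden stand, 80 x 80 x 50 mm, fixed to the bench, with a 29 mm round hole 40 mm deep in the top; origin at the centre of its underside
- live_centre: bystander: steel lathe centre standing on its 42 mm flange, 88 mm high; origin at the centre of its underside
- faceplate: bystander: grey lathe faceplate, 82 mm diameter, 26 mm high; origin at the centre of its underside
- screwdriver: bystander: screwdriver with a yellow handle, 200 mm long, lying along its y; origin at the centre of its underside
Things that resemble listed ones, but are neither listed nor needed, are in the scene too. What is shaped like the key but blue or purple is not meant.

How it is judged:
By the outcome, as a careful person would: the job done as asked, in the order asked, and still so for the second after the job is handed in, while the arm keeps its last pose, push and grip.
It also fails if it takes over 54 s, if anything falls off the work surface, if the arm or the gripper's body presses on something with over 40 N, if the wrist force passes 120 N, or if a joint passes its speed limit or range.

## Working session

There is one attempt and no reset: what is moved stays moved. The work goes in short steps, Python scripts to look and compute and a shell command to move; the robot and the scene stay as the last step left them, time stands still between calls to the robot, and variables do not carry over. Pictures are saved under pics/ and viewed, at most 10 in all, crops included, and the job is handed in when it is done.

```bash
mkdir -p pics; ls; cat > h.py <<'E'
import numpy as np, cv2
from scipy.spatial.transform import Rotation as R
def K(c):
    f=c["pixels"].shape[0]/2/np.tan(np.radians(c["vfov"])/2)
    return np.array([[f,0,c["cx"]],[0,f,c["cy"]],[0,0,1]])
def ray(c,uv):
    M=cv2.Rodrigues(np.array(c["rvec"],float))[0]; t=np.array(c["tvec"],float)
    d=M.T@np.linalg.inv(K(c))@np.array([uv[0],uv[1],1.]); return -M.T@t,d/np.linalg.norm(d)
def onz(c,uv,z):
    o,d=ray(c,uv); return o+d*(z-o[2])/d[2]
def two(c1,u1,c2,u2):
    o1,d1=ray(c1,u1);o2,d2=ray(c2,u2)
    s=np.linalg.lstsq(np.stack([d1,-d2],1),o2-o1,rcond=None)[0]
    a,b=o1+s[0]*d1,o2+s[1]*d2; return (a+b)/2,np.linalg.norm(a-b)
def proj(c,p):
    return cv2.projectPoints(np.array(p,float).reshape(-1,3),np.array(c["rvec"],float),np.array(c["tvec"],float),K(c),None)[0][:,0]
def save(name,c): np.save(f"pics/{name}.npy",c,allow_pickle=True); cv2.imwrite(f"pics/{name}.png",c["pixels"][...,::-1])
def load(name): return np.load(f"pics/{name}.npy",allow_pickle=True).item()
E
python3 - <<'E'
from bench import r,optics
from h import *
for n in("side","top"):
    c=optics.camera(n); save(n+"0",c); print(n,c["vfov"],c["cx"],c["cy"],np.round(ray(c,(256,192)),3))
a=np.hstack([load("top0")["pixels"]]); 
for n in("side0","top0"):
    cv2.imwrite(f"pics/{n}b.png",cv2.resize(load(n)["pixels"],(800,600),interpolation=cv2.INTER_CUBIC)[...,::-1])
s=r.read_state(); print({k:np.round(v,3) for k,v in s.items()})
E
```

```text
pics
side 44.591708170516185 252.67068822739716 193.90656586496567 [[ 1.122 -0.149  1.044]
 [-0.513  0.131 -0.848]]
top 48.402793100827644 259.5004949217515 192.26831302618993 [[ 0.364  0.018  1.134]
 [ 0.169 -0.009 -0.986]]
{'time': np.float64(0.1), 'joint_positions': array([-1.125,  0.333, -0.065,  1.461,  0.022,  1.35 , -0.088]), 'joint_vel': array([ 0.001, -0.002,  0.   , -0.004,  0.   ,  0.002,  0.   ]), 'joint_torque': array([ 1.0000e-03, -6.2454e+01,  2.5000e-02, -3.9072e+01, -6.1000e-02,
        3.7000e-02,  0.0000e+00]), 'ee_pos': array([0.282, 0.557, 0.236]), 'eef_rot': array([ 0.232,  0.973, -0.001, -0.   ]), 'ft_force': array([0.402, 0.077, 0.482]), 'torque': array([ 0.013, -0.027, -0.007]), 'grip_force': np.float64(0.0), 'width': np.float64(0.087)}
```

View pics/side0b.png

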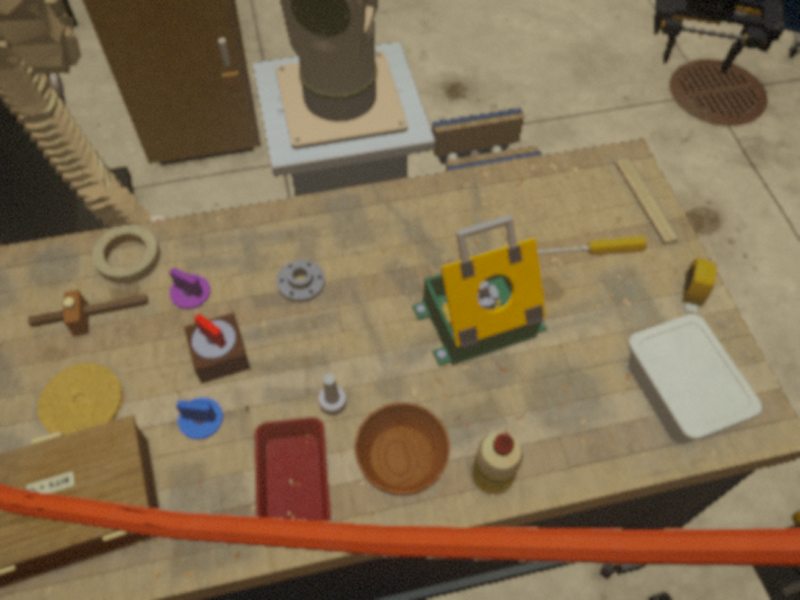

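View pics/top0b.png

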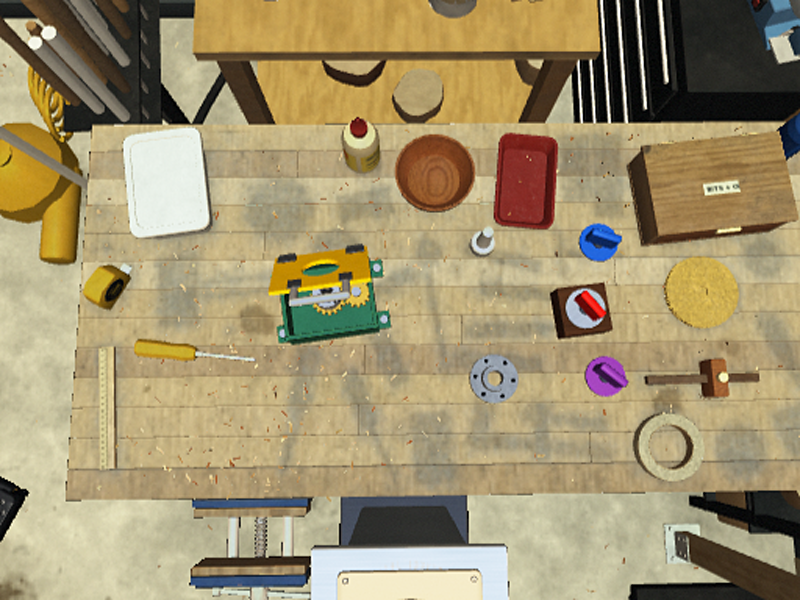

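The side view (800x600 scale) shows the red-handled key in the dark stand at (208,332). The look-alikes are purple at (188,288) and blue at (200,412). The gearbox is at (490,300), with its handle bar at (487,225). In the top view the red key is at (590,306), blue at (602,242), purple at (606,376), the guard handle bar at (325,298) and the gearbox at (330,300). The one meant is at top (590,306): it is the only one with a red handle, and it sits in the stand.

```bash
python3 - <<'E'
from h import *
s,t=load("side0"),load("top0"); print([k for k in t])
print("tcp proj",proj(s,[.282,.557,.236]),proj(t,[.282,.557,.236]))
def red(c,name):
    p=c["pixels"].astype(int); hsv=cv2.cvtColor(c["pixels"],cv2.COLOR_RGB2HSV)
    m=((hsv[...,0]<8)|(hsv[...,0]>173))&(hsv[...,1]>190)&(hsv[...,2]>120)
    n,l,st,ce=cv2.connectedComponentsWithStats(m.astype(np.uint8))
    for i in range(1,n):
        if 25<st[i,4]<400: print(name,"red",st[i],ce[i].round(1))
red(s,"s");red(t,"t")
def crop(c,x,y,w,h,k,n): cv2.imwrite(n,cv2.resize(c["pixels"][y:y+h,x:x+w],(w*k,h*k),interpolation=cv2.INTER_CUBIC)[...,::-1])
T=t["pixels"];S=s["pixels"]
f=lambda a,x,y,w,h,W,H:cv2.resize(a[y:y+h,x:x+w],(W,H),interpolation=cv2.INTER_CUBIC)
a=f(T,165,145,100,80,500,400); b=f(S,255,130,100,80,500,400)
k1=f(T,345,175,60,40,300,200);k2=f(S,110,190,60,50,300,250)
im=np.zeros((600,800,3),np.uint8)
im[:300,:400]=f(T,168,150,88,66,400,300); im[300:,:400]=f(S,260,132,100,75,400,300)
im[:300,400:]=f(T,345,170,56,42,400,300); im[300:,400:]=f(S,110,193,56,42,400,300)
cv2.imwrite("pics/crops.png",im[...,::-1])
E
```

```text
['pixels', 'vfov', 'cx', 'cy', 'rvec', 'tvec']
tcp proj [[445.10878715  37.27445021]] [[-13.75171089 309.43163848]]
s red [125 202  16  13  85] [132.1 208. ]
t red [224  81  11   5  30] [229.5  83.4]
t red [320  86  33  10 140] [334.3  89.3]
t red [372 186  16  17 100] [379.2 194.2]
```

View pics/crops.png

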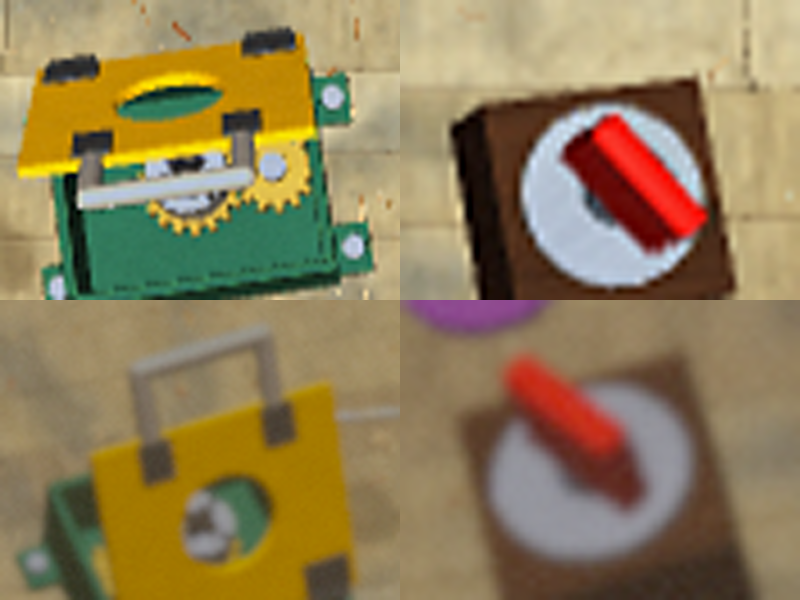

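The crops show the upright red key on a grey flange in the dark stand: handle at top (379,194), side (132,208). They also show the guard bar (top mid crop (166,186), side (200,353)) with the plate leaning at well under 90°. Red, upright and in the stand confirms it as the key.

```bash
cat > m1.py <<'E'
from h import *
s,t=load("side0"),load("top0")
C=lambda o,k,u:np.array(o)+(np.array(u)+.5)/k-.5
tc=lambda u:C((168,150),400/88,u); sc=lambda u:C((260,132),4,u)
for a,b,n in[((82,197),(265,333),"barL"),((250,176),(135,372),"barR"),((166,186.5),(200,352.5),"mid")]:
    p,e=two(t,tc(a),s,sc(b)); print(n,p.round(4),round(e,4))
# plate top-edge corners: top (20,172)/(318,133) ; side right (330,385) left (95,455)
for a,b,n in[((20,170),(330,387),"plateL"),((316,133),(95,455),"plateR")]:
    p,e=two(t,tc(a),s,sc(b)); print(n,p.round(4),round(e,4))
# foot bolts on top (z small)
for u in[(333,97),(353,245),(57,288)]: print("tab",onz(t,tc(u),.012).round(4))
# key flange
def flange(c,x,y,w,h):
    hsv=cv2.cvtColor(c["pixels"],cv2.COLOR_RGB2HSV)[y:y+h,x:x+w].astype(int)
    m=(hsv[...,1]<70)&(hsv[...,2]>110)
    m=((hsv[...,0]>90)&(hsv[...,0]<135)&(hsv[...,2]>110)) if c is t else m
    n,l,st,_=cv2.connectedComponentsWithStats(m.astype(np.uint8)); i=1+st[1:,4].argmax()
    pts=np.argwhere(l==i)[:,::-1].astype(np.float32); hull=cv2.convexHull(pts)
    e=cv2.fitEllipse(hull); print("flange",e,st[i]); return np.array(e[0])+(x,y)
ft=flange(t,355,178,46,38); fs=flange(s,118,200,48,40)
p,e=two(t,ft,s,fs); print("flange top ctr",p.round(4),round(e,4)," onz.056",onz(t,ft,.056).round(4),onz(s,fs,.056).round(4))
hsv=cv2.cvtColor(t["pixels"],cv2.COLOR_RGB2HSV)
m=((hsv[...,0]<8)|(hsv[...,0]>173))&(hsv[...,1]>190)&(hsv[...,2]>190)
m[:, :360]=0;m[:,400:]=0;m[:178]=0;m[215:]=0
pt=np.argwhere(m)[:,::-1].astype(np.float32)
box=cv2.boxPoints(cv2.minAreaRect(pt)); W=np.array([onz(t,b,.102) for b in box]); print(W.round(4))
P=np.array([onz(t,b,.102) for b in pt])[:,:2]; c=P.mean(0); v=np.linalg.svd(P-c)[2][0]
print("handle ctr",c.round(4),"yaw",np.degrees(np.arctan2(v[1],v[0])).round(1))
E
python3 m1.py
```

```text
barL [ 0.5656  0.199  -0.0629] 0.0161
barR [ 0.578   0.0987 -0.0564] 0.0066
mid [ 0.5718  0.1487 -0.0599] 0.0117
plateL [ 0.5919  0.2463 -0.112 ] 0.0179
plateR [ 0.6133  0.0616 -0.0948] 0.0012
tab [0.6133 0.0483 0.012 ]
tab [0.5249 0.0371 0.012 ]
tab [0.5014 0.2087 0.012 ]
flange ((18.86573600769043, 19.263593673706055), (23.72510528564453, 25.1378116607666), 142.65847778320312) [  7   7  23  25 224]
flange ((18.335248947143555, 16.532716751098633), (24.038604736328125, 28.66023063659668), 66.75499725341797) [  5   4  28  25 384]
flange top ctr [ 0.5312 -0.2922  0.059 ] 0.0007  onz.056 [ 0.5316 -0.2935  0.056 ] [ 0.5295 -0.2923  0.056 ]
[[ 0.5464 -0.2748  0.102 ]
 [ 0.5539 -0.2837  0.102 ]
 [ 0.5177 -0.3132  0.102 ]
 [ 0.5102 -0.3043  0.102 ]]
handle ctr [ 0.5322 -0.294 ] yaw -141.0
```

```bash
python3 - <<'E'
from h import *
s,t=load("side0"),load("top0")
C=lambda o,k,u:np.array(o)+(np.array(u)+.5)/k-.5
tc=lambda u:C((168,150),400/88,u); sc=lambda u:C((260,132-75),4,u)
for a,b,n in[((82,197),(265,333),"barL"),((250,176),(135,372),"barR"),((166,186.5),(200,352.5),"mid"),((20,170),(330,387),"plateL"),((316,133),(95,455),"plateR")]:
    p,e=two(t,tc(a),s,sc(b)); print(n,p.round(4),round(e,4))
    if n=="mid": mid=p
# unit yaw: from tabs (z~.01): near-right -> near-left bolt is unit +y
g=[onz(t,tc(u),.01)[:2] for u in[(333,97),(353,245),(57,288)]]
v=g[2]-g[1]; print("unit y ang-90",np.degrees(np.arctan2(v[1],v[0]))-90, "len",np.linalg.norm(v)); v=g[0]-g[1]; print("unit x",np.degrees(np.arctan2(v[1],v[0])),np.linalg.norm(v))
print("unit centre",((g[0]+g[2])/2).round(4))
E
```

```text
barL [0.5203 0.1635 0.2151] 0.0007
barR [0.5301 0.0842 0.2143] 0.0025
mid [0.5252 0.1238 0.2146] 0.0013
plateL [0.5404 0.2007 0.18  ] 0.002
plateR [0.5578 0.0548 0.1818] 0.005
unit y ang-90 7.796617482184047 len 0.17354503556066744
unit x 7.252139344951625 0.0892725081655118
unit centre [0.5577 0.1287]
```

```bash
cat > go.py <<'E'
import sys
from bench import r
from h import *
def go(p,th):
    """units for target TCP p, tool x yaw th deg (tool down)"""
    s=r.read_state(); Rm=R.from_quat(s["eef_rot"]); e=np.array(s["ee_pos"])
    T=R.from_euler("z",th,degrees=True)*R.from_euler("x",180,degrees=True)
    d=Rm.inv().apply(np.array(p)-e)/.3; w=(Rm.inv()*T).as_rotvec()/np.radians(120)
    x=Rm.apply([1,0,0]); print("now",e.round(4),"th",np.degrees(np.arctan2(x[1],x[0])).round(2),"F",np.round(s["ft_force"],1),"w",round(float(s["width"]),4),"t",round(float(s["time"]),2))
    print("shift",d.round(4),"turn",w.round(4))
if __name__=="__main__":
    a=[float(v) for v in sys.argv[1:]]; go(a[:3],a[3])
E
python3 - <<'E'
from h import *
t=load("top0"); C=lambda o,k,u:np.array(o)+(np.array(u)+.5)/k-.5
tc=lambda u:C((168,150),400/88,u)
print("hinge mid",[onz(t,tc(u),.075).round(4) for u in[(70,68),(270,40),(170,54)]])
E
python3 go.py .5252 .1238 .29 97.5
```

```text
hinge mid [array([0.6171, 0.1932, 0.075 ]), array([0.6323, 0.0818, 0.075 ]), array([0.6247, 0.1376, 0.075 ])]
now [0.2822 0.5573 0.2359] th 153.14 F [0.4 0.1 0.5] w 0.0871 t 0.1
shift [-1.3753 -0.9234 -0.1793] turn [-5.000e-04  3.000e-04  4.637e-01]
```

```bash
python3 -m pendant '[[-1,-0.1,-0.06,-0.18,0,0,0.05],[-1,-0.3,-0.2,-0.18,0,0,0.1],[-1,-0.5,-0.33,-0.18,0,0,0.2],[-1,-0.7,-0.46,-0.18,0,0,0.3],[-1,-0.9,-0.6,-0.18,0,0,0.46],[-1,-1,-0.67,-0.18,0,0,0.46],[-1,-1,-0.67,-0.18,0,0,0.46],[-1,-1,-0.67,-0.18,0,0,0.46]]' 20; python3 go.py .5252 .1238 .29 97.5
```

```text
time: 1.1
ee_pos: [0.4594, 0.2423, 0.2904]
eef_rot: [0.657, 0.754, -0.0, -0.0]
ft_force: [-0.5, 1.1, -0.3]
width: 0.0875
grip_force: 0.0
now [0.4594 0.2423 0.2904] th 97.91 F [-0.5  1.1 -0.3] w 0.0875 t 1.1
shift [-0.4213  0.163   0.0013] turn [-0.0001 -0.      0.0034]
```

```bash
python3 -m pendant '[[-1,-0.2,0.08,0,0,0,0.003],[-1,-0.4,0.155,0,0,0,0.003],[-1,-0.421,0.163,0,0,0,0.003],[-1,-0.421,0.163,0,0,0,0.003],[-1,-0.421,0.163,0.08,0,0,0.003],[-1,-0.421,0.163,0.17,0,0,0.003],[-1,-0.421,0.163,0.25,0,0,0.003],[-1,-0.421,0.163,0.25,0,0,0.003]]'; python3 go.py .5252 .1238 .2146 97.5; python3 - <<'E'
from bench import optics
from h import *
im=np.zeros((480,800,3),np.uint8)
for i,n in enumerate(("side","top")):
    c=optics.camera(n); save(n+"1",c); u=proj(c,[.5252,.1238,.2146])[0].astype(int); x,y=u-[50,60]
    im[:,i*400:i*400+400]=cv2.resize(c["pixels"][y:y+120,x:x+100],(400,480),interpolation=cv2.INTER_CUBIC)
cv2.imwrite("pics/g1.png",im[...,::-1])
E
```

```text
time: 2.1
ee_pos: [0.5233, 0.1269, 0.214]
eef_rot: [0.657, 0.754, -0.001, -0.001]
ft_force: [0.2, 0.6, 0.5]
width: 0.0869
grip_force: 0.0
now [0.5233 0.1269 0.214 ] th 97.83 F [0.2 0.6 0.5] w 0.0869 t 2.1
shift [-0.0113  0.005  -0.0021] turn [-0.0017  0.      0.0027]
```

View pics/g1.png

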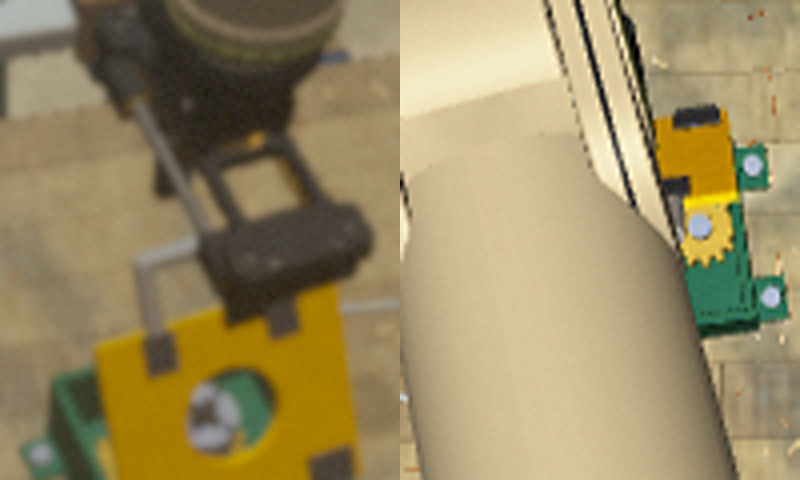

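```bash
python3 - <<'E'
from h import *
from bench import r
c=load("side1"); u=proj(c,[.5252,.1238,.2146])[0].astype(int)-[50,60]
s=r.read_state(); Rm=R.from_quat(s["eef_rot"]).as_matrix(); e=s["ee_pos"]
print(Rm.round(2))
for l in([0,.051,.014],[0,.051,-.056],[0,-.051,.014],[.0095,.044,.014],[-.0095,.044,.014],[0,.095,-.056],[0.037,.095,-.056],[-0.037,.095,-.056],[0,-.095,-.056],[0,0,0]):
    p=e+Rm@np.array(l); print(l,((proj(c,p)[0]-u)*4).round(0))
E
```

```text
[[-0.13  0.99  0.  ]
 [ 0.99  0.13  0.  ]
 [ 0.    0.   -1.  ]]
[0, 0.051, 0.014] [241. 325.]
[0, 0.051, -0.056] [259. 247.]
[0, -0.051, 0.014] [167. 189.]
[0.0095, 0.044, 0.014] [251. 310.]
[-0.0095, 0.044, 0.014] [220. 320.]
[0, 0.095, -0.056] [296. 311.]
[0.037, 0.095, -0.056] [361. 291.]
[-0.037, 0.095, -0.056] [229. 332.]
[0, -0.095, -0.056] [147.  51.]
[0, 0, 0] [206. 240.]
```

The view shows the gripper body over the bar as planned; projection puts the TCP at crop (206,240), on the bar's centre. Closing on the bar.

```bash
python3 -m pendant '[[0,0,0,0,0,0,0],[0.5,0,0,0,0,0,0],[0.8,0,0,0,0,0,0],[0.8,0,0,0,0,0,0],[1,0,0,0,0,0,0],[1,0,0,0,0,0,0],[1,0,0,0,0,0,0],[1,0,0,0,0,0,0]]' 25; python3 - <<'E'
from bench import r
import numpy as np
s=r.read_state(); p=np.array(s["ee_pos"]); print(p, s["ft_force"],s["width"])
# arc from a0, tool y ~ unit +x, in units of .3 m
a0=np.arcsin((p[2]-.0704)/.17)
for a in np.linspace(a0,0,13)[1:]:
    f=lambda a:np.array([-.17*np.cos(a)+.003*np.sin(a), .17*np.sin(a)+.003*np.cos(a)])
    d=(f(a)-f(a0))/.3; print(round(float(np.degrees(a)),1),"y",d[0].round(3),"z",(-d[1]).round(3))
E
```

```text
time: 3.2
ee_pos: [0.5251, 0.1244, 0.2155]
eef_rot: [0.659, 0.752, 0.0, -0.0]
ft_force: [0.8, 0.7, 0.0]
width: 0.0151
grip_force: 0.0
[0.52506804 0.1244016  0.21551728] [0.79934168 0.746779   0.0111571 ] 0.015147640115008833
53.7 y -0.041 z 0.026
48.8 y -0.079 z 0.056
44.0 y -0.114 z 0.088
39.1 y -0.147 z 0.124
34.2 y -0.176 z 0.162
29.3 y -0.203 z 0.203
24.4 y -0.225 z 0.246
19.5 y -0.244 z 0.29
14.7 y -0.259 z 0.336
9.8 y -0.27 z 0.383
4.9 y -0.277 z 0.431
0.0 y -0.28 z 0.479
```

```bash
python3 -m pendant '[[1,0,0,0,0,0,0],[1,0,0,0,0,0,0],[1,0,0,0,0,0,0]]'; python3 -m pendant '[[1,0,-0.02,0.013,0,0,0],[1,0,-0.041,0.026,0,0,0],[1,0,-0.06,0.041,0,0,0],[1,0,-0.079,0.056,0,0,0],[1,0,-0.097,0.072,0,0,0],[1,0,-0.114,0.088,0,0,0],[1,0,-0.114,0.088,0,0,0]]'; python3 go.py .5252 .1238 .2146 97.5
```

```text
time: 3.58
ee_pos: [0.5247, 0.1244, 0.2155]
eef_rot: [0.659, 0.752, -0.0, -0.0]
ft_force: [-4.7, -0.9, 4.6]
width: 0.0109
grip_force: 25.0
time: 4.45
ee_pos: [0.4925, 0.12, 0.1882]
eef_rot: [0.659, 0.752, 0.001, 0.001]
ft_force: [13.6, 2.2, -14.6]
width: 0.011
grip_force: 25.0
now [0.4925 0.12   0.1882] th 97.57 F [ 13.6   2.2 -14.6] w 0.011 t 4.45
shift [-0.0018  0.11   -0.0875] turn [0.0019 0.0001 0.0006]
```

```bash
python3 -m pendant '[[1,0,-0.026,0.039,0,0,0],[1,0,-0.055,0.078,0,0,0],[1,0,-0.081,0.12,0,0,0],[1,0,-0.103,0.165,0,0,0],[1,0,-0.121,0.211,0,0,0],[1,0,-0.135,0.258,0,0,0],[1,0,-0.135,0.258,0,0,0]]'; python3 go.py .5252 .1238 .2146 97.5
```

```text
time: 5.32
ee_pos: [0.4544, 0.115, 0.1121]
eef_rot: [0.659, 0.752, 0.004, 0.003]
ft_force: [18.8, 1.3, -6.7]
width: 0.0109
grip_force: 25.0
now [0.4544 0.115  0.1121] th 97.57 F [18.8  1.3 -6.7] w 0.0109 t 5.33
shift [-0.0017  0.2409 -0.3394] turn [ 0.0043 -0.0003  0.0006]
```

```bash
python3 -m pendant '[[1,0,0,0.035,0,0,0],[1,0,-0.003,0.07,0,0,0],[1,0,-0.006,0.1,0,0,0],[1,0,-0.008,0.12,0,0,0],[1,0,-0.008,0.135,0,0,0],[1,0,-0.008,0.14,0,0,0],[1,0,-0.008,0.14,0,0,0]]'; python3 go.py .5252 .1238 .2146 97.5
```

```text
time: 6.2
ee_pos: [0.4514, 0.1154, 0.0729]
eef_rot: [0.659, 0.752, 0.003, 0.001]
ft_force: [-2.4, -1.6, 32.7]
width: 0.0111
grip_force: 25.0
now [0.4514 0.1154 0.0729] th 97.58 F [-2.4 -1.6 32.7] w 0.0111 t 6.2
shift [-0.0035  0.2507 -0.4708] turn [ 0.0032 -0.0012  0.0006]
```

```bash
python3 -m pendant '[[0.4,0,0,-0.005,0,0,0],[0.4,0,0,-0.005,0,0,0],[0.4,0,0,-0.005,0,0,0],[0.4,0,0,-0.1,0,0,0],[0.4,0,0,-0.25,0,0,0],[-0.5,0,0,-0.4,0,0,0],[-0.5,0,0,-0.4,0,0,0],[-0.5,0,0,-0.4,0,0,0]]'; python3 go.py .5316 -.293 .19 39; python3 -c "
from bench import r;print(r.read_state()['joint_positions'])"
```

```text
time: 7.2
ee_pos: [0.448, 0.1141, 0.1888]
eef_rot: [0.659, 0.752, -0.001, -0.0]
ft_force: [0.7, 0.3, -0.1]
width: 0.0485
grip_force: 0.0
now [0.448  0.1141 0.1888] th 97.59 F [ 0.7  0.3 -0.1] w 0.0485 t 7.2
shift [-1.3819  0.097  -0.0039] turn [-5.000e-04  4.000e-04  4.882e-01]
[-6.78684703e-01 -5.28977167e-03  3.32053851e-01  1.95214371e+00
  1.79164921e-03  1.19580433e+00 -2.14862547e-01]
```

```bash
python3 -m pendant '[[-0.5,-0.2,0.015,-0.01,0,0,0.08],[-0.5,-0.4,0.03,-0.01,0,0,0.16],[-0.5,-0.6,0.045,-0.01,0,0,0.24],[-0.5,-0.8,0.06,-0.01,0,0,0.32],[-0.5,-1,0.07,-0.01,0,0,0.4],[-0.5,-1,0.07,-0.01,0,0,0.488],[-0.5,-1,0.07,-0.01,0,0,0.488],[-0.5,-1,0.07,-0.01,0,0,0.488]]'; python3 go.py .5316 -.293 .19 39; python3 - <<'E'
from bench import optics
from h import *
im=np.zeros((600,800,3),np.uint8)
for i,n in enumerate(("side","top")):
    c=optics.camera(n); save(n+"2",c); u=proj(c,[.549,.127,.08])[0].round().astype(int); x,y=u-[32,24]; print(n,x,y)
    im[i*300:i*300+300,:400]=cv2.resize(c["pixels"][y:y+48,x:x+64],(400,300),interpolation=cv2.INTER_CUBIC)
    u=proj(c,[.5316,-.293,.08])[0].round().astype(int); x,y=u-[50,37]
    im[i*300:i*300+300,400:]=cv2.resize(c["pixels"][y:y+75,x:x+100],(400,300),interpolation=cv2.INTER_CUBIC)
cv2.imwrite("pics/h1.png",im[...,::-1])
E
```

```text
time: 8.2
ee_pos: [0.5087, -0.1793, 0.1918]
eef_rot: [0.942, 0.337, -0.001, -0.0]
ft_force: [0.6, -1.4, -0.6]
width: 0.0651
grip_force: 0.0
now [ 0.5087 -0.1793  0.1918] th 39.34 F [ 0.6 -1.4 -0.6] w 0.0651 t 8.2
shift [-0.1813  0.3414  0.0058] turn [-0.0006  0.0004  0.0029]
side 275 162
top 177 166
```

View pics/h1.png

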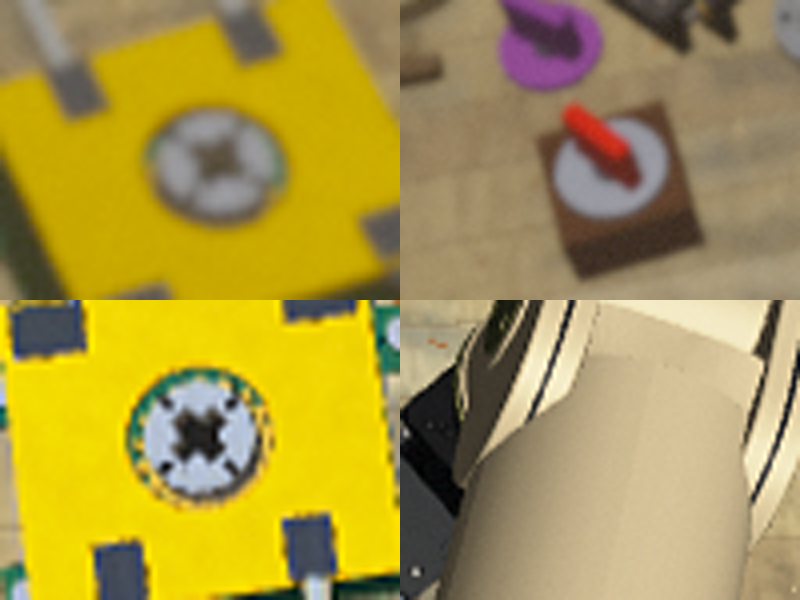

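Side crop: the key stands undisturbed at (600,150) and the guard is flat. Top crop: the guard is closed with the hub through the opening at (200,436); the cross arms run diagonally and the black marks are at (165,407), (232,405), (168,468) and (232,468).

```bash
cat > hub.py <<'E'
from h import *
def face(c,guess,z=.08):
    g=cv2.cvtColor(c["pixels"],cv2.COLOR_RGB2GRAY).astype(np.float32); hsv=cv2.cvtColor(c["pixels"],cv2.COLOR_RGB2HSV)
    N=401; xs=np.linspace(-.04,.04,N); X,Y=np.meshgrid(xs,xs)
    uv=proj(c,np.stack([X+guess[0],Y+guess[1],0*X+z],-1)).reshape(N,N,2).astype(np.float32)
    w=cv2.remap(c["pixels"],uv[...,0],uv[...,1],cv2.INTER_CUBIC)
    h=cv2.cvtColor(w,cv2.COLOR_RGB2HSV).astype(int); G=cv2.cvtColor(w,cv2.COLOR_RGB2GRAY).astype(float)
    return xs,h,G
def angle(G,xs,cx,cy,r0,r1):
    ph=np.radians(np.arange(0,360,1.)); acc=np.zeros(360)
    for rr in np.arange(r0,r1,.0005):
        u=((cx+rr*np.cos(ph))-xs[0])/(xs[1]-xs[0]); v=((cy+rr*np.sin(ph))-xs[0])/(xs[1]-xs[0])
        acc+=cv2.remap(G.astype(np.float32),u.astype(np.float32)[None],v.astype(np.float32)[None],cv2.INTER_LINEAR)[0]
    z=np.sum(-(acc-acc.mean())*np.exp(4j*ph)); return np.degrees(np.angle(z))/4
E
python3 - <<'E'
from hub import *
P={}
for n in("top2","side2"):
    c=load(n); g=np.array([.549,.127])
    xs,h,G=face(c,g)
    m=((h[...,1]<70)&(h[...,2]>120)).astype(np.uint8)
    k,l,st,_=cv2.connectedComponentsWithStats(cv2.morphologyEx(m,cv2.MORPH_CLOSE,np.ones((31,31))))
    X,Y=np.meshgrid(xs,xs); best=max(range(1,k),key=lambda i:st[i,4]*(np.hypot(X[l==i].mean(),Y[l==i].mean())<.015))
    hull=cv2.convexHull(np.argwhere(l==best)[:,::-1].astype(np.float32)); e=cv2.fitEllipse(hull)
    s=xs[1]-xs[0]; cx,cy=np.array(e[0])*s+xs[0]; print(n,"ctr",g+[cx,cy],"axes mm",np.array(e[1])*s*1000)
    # dark bore centroid
    d=(G<(95))&(np.hypot(X-cx,Y-cy)<.013); w=d; bx,by=X[w].mean(),Y[w].mean(); print("  bore",g+[bx,by])
    P[n]=proj(c,[g[0]+cx,g[1]+cy,.08])[0]
    for r in((.006,.012),(.012,.02),(.006,.02)): print("  ang",r,round(angle(G,xs,cx,cy,*r),2),"bore-c",round(angle(G,xs,bx,by,*r),2))
print(two(load("top2"),P["top2"],load("side2"),P["side2"]))
E
python3 go.py .5316 -.293 .19 39
```

```text
top2 ctr [0.55774123 0.12758109] axes mm [45.74047546 48.89201355]
  bore [0.55720237 0.12783705]
  ang (0.006, 0.012) 44.01 bore-c 44.15
  ang (0.012, 0.02) 44.97 bore-c -44.99
  ang (0.006, 0.02) 44.42 bore-c 44.51
side2 ctr [0.55423615 0.13058018] axes mm [45.9384613  49.60018616]
  bore [0.55404518 0.13088404]
  ang (0.006, 0.012) 44.8 bore-c 44.83
  ang (0.012, 0.02) 44.65 bore-c 44.62
  ang (0.006, 0.02) 44.71 bore-c 44.71
(array([0.55707336, 0.12806821, 0.0850749 ]), np.float64(0.0020728229927882797))
now [ 0.509  -0.1794  0.1923] th 39.26 F [-0.2 -0.3 -0.1] w 0.0653 t 8.3
shift [-0.1813  0.3409  0.0076] turn [-0.0004  0.      0.0022]
```

```bash
python3 -m pendant '[[-0.5,-0.1,0.17,0,0,0,0],[-0.5,-0.184,0.34,0,0,0,0.002],[-0.5,-0.184,0.34,0,0,0,0.002],[-0.5,-0.184,0.34,0.05,0,0,0.002],[-0.5,-0.184,0.34,0.15,0,0,0.002],[-0.5,-0.184,0.34,0.15,0,0,0.002],[-0.5,-0.184,0.34,0.15,0,0,0.002]]' 40; python3 go.py .5306 -.2929 .077 39; python3 - <<'E'
from bench import optics
from h import *
c=optics.camera("side"); save("side3",c)
x,y=(proj(c,[.5306,-.2929,.1])[0]-[40,36]).astype(int)
cv2.imwrite("pics/k1.png",cv2.resize(c["pixels"][y:y+66,x:x+80],(640,528),interpolation=cv2.INTER_CUBIC)[...,::-1])
E
```

```text
time: 9.18
ee_pos: [0.5308, -0.2935, 0.1483]
eef_rot: [0.943, 0.333, 0.0, -0.0]
ft_force: [0.0, -0.1, 0.8]
width: 0.0651
grip_force: 0.0
now [ 0.5308 -0.2935  0.1483] th 38.88 F [ 0.  -0.1  0.8] w 0.0651 t 9.18
shift [ 0.0006 -0.002   0.2378] turn [ 0.     -0.0004 -0.001 ]
```

View pics/k1.png

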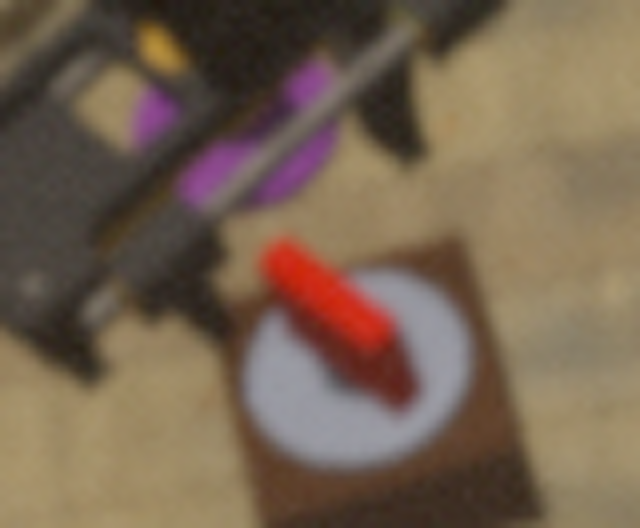

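The key's handle at (330,295) lies square between the fingertips at about (215,330) and (412,155). Descending and gripping.

```bash
python3 -m pendant '[[-0.5,0,0,0.08,0,0,0],[-0.5,0,0,0.16,0,0,0],[-0.5,0,0,0.22,0,0,0],[-0.5,0,0,0.238,0,0,0],[-0.5,0,0,0.238,0,0,0],[0,0,0,0.238,0,0,0],[0.5,0,0,0.238,0,0,0],[1,0,0,0.238,0,0,0]]' 40; python3 -m pendant '[[1,0,0,0,0,0,0],[1,0,0,0,0,0,0],[1,0,0,0,0,0,0],[1,0,0,0,0,0,0],[1,0,0,0,0,0,0]]' ; python3 go.py .5306 -.2929 .077 39
```

```text
time: 10.22
ee_pos: [0.5305, -0.2944, 0.0766]
eef_rot: [0.943, 0.332, 0.0, 0.0]
ft_force: [0.3, 0.5, -0.4]
width: 0.043
grip_force: 0.0
time: 10.85
ee_pos: [0.5304, -0.2943, 0.0763]
eef_rot: [0.943, 0.332, 0.0, -0.0]
ft_force: [-0.1, 0.2, 0.2]
width: 0.0136
grip_force: 40.0
now [ 0.5304 -0.2943  0.0763] th 38.78 F [-0.1  0.2  0.2] w 0.0136 t 10.85
shift [ 0.0036 -0.0033 -0.0023] turn [-0.     -0.     -0.0018]
```

```bash
python3 -m pendant '[[1,0,0,-0.06,0,0,0],[1,0,0,-0.15,0,0,0],[1,0,0,-0.25,0,0,0],[1,0,0,-0.35,0,0,0],[1,0,0,-0.38,0,0,0],[1,0,0,-0.38,0,0,0]]' ; python3 go.py .556 .129 .19 44.6;  python3 - <<'E'
from bench import r
from h import *
s=r.read_state(); Rm=R.from_quat(s["eef_rot"]).as_matrix(); print(s["joint_positions"].round(2))
E
```

```text
time: 11.6
ee_pos: [0.5305, -0.2944, 0.1906]
eef_rot: [0.943, 0.332, 0.0, 0.0]
ft_force: [-0.0, 0.6, -1.7]
width: 0.0138
grip_force: 40.0
now [ 0.5305 -0.2944  0.1906] th 38.78 F [-0.   0.6 -1.7] w 0.0138 t 11.6
shift [ 0.9504 -1.0469  0.0021] turn [ 0.0003 -0.0003 -0.0485]
[-0.14  0.38  0.73  1.61 -0.26  1.25 -0.26]
```

```bash
python3 -m pendant '[[1,0.1,-0.11,0,0,0,0],[1,0.25,-0.275,0,0,0,-0.02],[1,0.4,-0.44,0,0,0,-0.03],[1,0.55,-0.605,0,0,0,-0.048],[1,0.7,-0.77,0,0,0,-0.048],[1,0.85,-0.936,0,0,0,-0.048],[1,0.85,-0.936,0,0,0,-0.048],[1,0.85,-0.936,0,0,0,-0.048]]' ; python3 go.py .556 .129 .19 44.6;  python3 - <<'E'
from bench import optics
from h import *
im=np.zeros((600,800,3),np.uint8)
for i,n in enumerate(("side","top")):
    c=optics.camera(n); save(n+"4",c); u=proj(c,[.52,.09,.15])[0].round().astype(int); x,y=u-[50,75]; print(n,x,y)
    im[:,i*400:i*400+400]=cv2.resize(c["pixels"][y:y+150,x:x+100],(400,600),interpolation=cv2.INTER_CUBIC)
cv2.imwrite("pics/l1.png",im[...,::-1])
E
```

```text
time: 12.6
ee_pos: [0.5524, 0.0863, 0.1889]
eef_rot: [0.925, 0.381, -0.001, -0.0]
ft_force: [0.4, -0.7, -1.5]
width: 0.0136
grip_force: 40.0
now [0.5524 0.0863 0.1889] th 44.76 F [ 0.4 -0.7 -1.5] w 0.0136 t 12.6
shift [ 0.1087 -0.0928 -0.0039] turn [-0.0006  0.0009  0.0014]
side 242 87
top 172 122
```

View pics/l1.png

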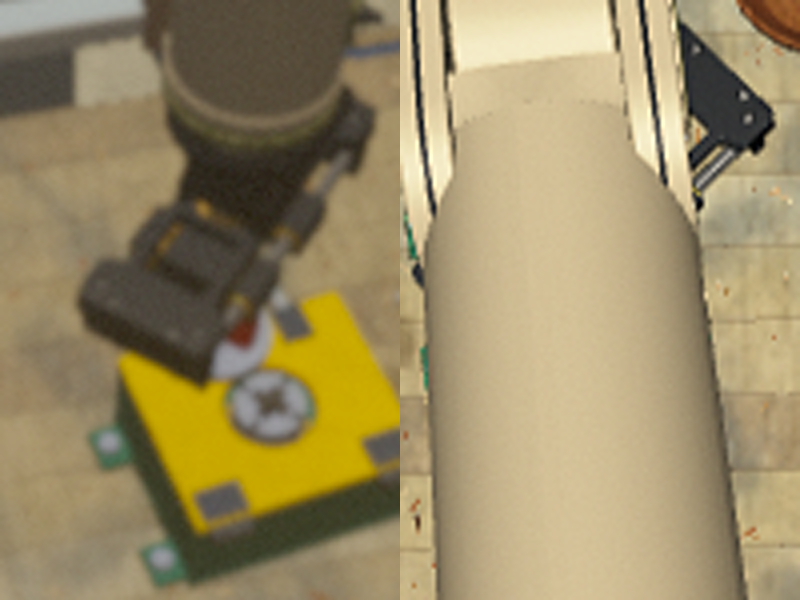

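The side crop shows the key held with its flange at (245,350), edge arc from (272,340) to (225,375), above and behind the hub at (270,402). In the top crop the arm hides everything, so I'll measure the flange against the hub in the side view alone.

```bash
cat > fl.py <<'E'
from h import *
from scipy.optimize import least_squares
from bench import r
def fl(c,tcp,zoff=.0203):
    z=tcp[2]-zoff; N=401; xs=np.linspace(-.05,.05,N); X,Y=np.meshgrid(xs,xs)
    uv=proj(c,np.stack([X+tcp[0],Y+tcp[1],0*X+z],-1)).reshape(N,N,2).astype(np.float32)
    w=cv2.remap(c["pixels"],uv[...,0],uv[...,1],cv2.INTER_CUBIC); h=cv2.cvtColor(w,cv2.COLOR_RGB2HSV).astype(int)
    m=((h[...,1]<85)&(h[...,2]>110)&(np.hypot(X,Y)<.042)).astype(np.uint8)
    k,l,st,_=cv2.connectedComponentsWithStats(m); 
    i=1+st[1:,4].argmax(); m=l==i
    hull=cv2.convexHull(np.argwhere(m)[:,::-1].astype(np.int32))
    cnt=max(cv2.findContours(m.astype(np.uint8),cv2.RETR_EXTERNAL,cv2.CHAIN_APPROX_NONE)[0],key=len)[:,0]
    P=np.stack([xs[cnt[:,0]],xs[cnt[:,1]]],1); rr=np.hypot(*P.T); P=P[rr>.029]
    f=least_squares(lambda q:np.hypot(P[:,0]-q[0],P[:,1]-q[1])-.033,[0,0],loss="soft_l1",f_scale=.0007)
    a=np.degrees(np.arctan2(P[:,1],P[:,0])); print("n",len(P),"ang span",a.min().round(),a.max().round(),"ctr-TCP mm",(f.x*1e3).round(2),"rms",np.sqrt(np.mean(f.fun**2))*1e3)
    cv2.imwrite("pics/fl.png",np.hstack([w,np.repeat(m[...,None]*255,3,2).astype(np.uint8)])[...,::-1]); return f.x
if __name__=="__main__":
    fl(load("side4"),np.array(r.read_state()["ee_pos"]))
E
python3 fl.py
```

```text
n 532 ang span -9.0 106.0 ctr-TCP mm [2.85 4.84] rms 3.7309305173173706
```

View pics/fl.png

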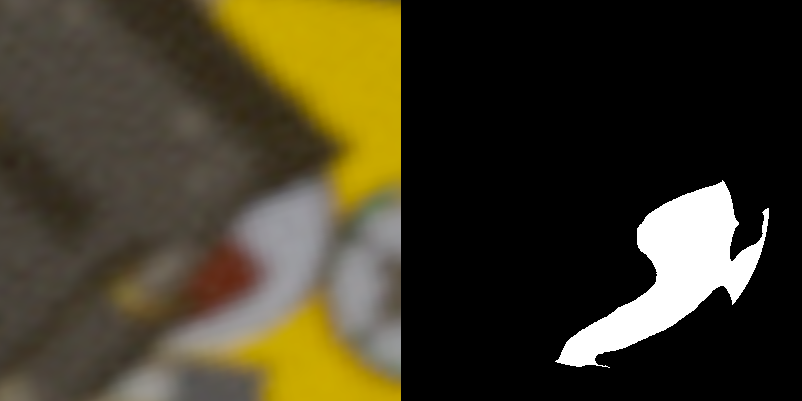

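```bash
cat > fl2.py <<'E'
from h import *
from scipy.optimize import least_squares
def edge(c,ctr,z,R0,angs):
    b=c["pixels"][...,2].astype(np.float32); q=np.zeros(2)
    for it in range(4):
        P=[]
        for a in np.radians(angs):
            rr=np.arange(R0-.006,R0+.006,.0002)
            p=np.stack([ctr[0]+q[0]+rr*np.cos(a),ctr[1]+q[1]+rr*np.sin(a),0*rr+z],-1)
            uv=proj(c,p).astype(np.float32); v=cv2.remap(b,uv[None,:,0],uv[None,:,1],cv2.INTER_LINEAR)[0]
            g=-np.gradient(cv2.GaussianBlur(v[None],(0,0),4)[0])
            if g.max()>1.0: P.append(p[g.argmax(),:2]-ctr[:2])
        P=np.array(P); f=least_squares(lambda s:np.hypot(P[:,0]-s[0],P[:,1]-s[1])-R0,q,loss="soft_l1",f_scale=.0005); q=f.x
    print("n",len(P),"offset mm",(q*1e3).round(2),"res",(np.abs(f.fun).mean()*1e3).round(2)); return q
if __name__=="__main__":
    c=load("side4"); tcp=np.array([.5524,.0863,.1889])
    for z in(.1666,.1686,.1706): 
        q=edge(c,np.array([.5528,.091]),z,.033,[*range(-15,14,2),*range(48,82,2)])+[.0004,.0047]
        t=np.radians(44.7); print(z,"tool x",q@[np.cos(t),np.sin(t)]*1e3,"tool y",q@[np.sin(t),-np.cos(t)]*1e3)
E
python3 fl2.py
```

```text
n 32 offset mm [-1.31 -1.92] res 0.95
0.1666 tool x 1.311436773255974 tool y -2.6197694516992285
n 32 offset mm [-0.11 -2.49] res 0.95
0.1686 tool x 1.7644754055576761 tool y -1.3646533465183752
n 32 offset mm [ 1.21 -3.15] res 0.94
0.1706 tool x 2.234355616293304 tool y 0.03022718239985875
```

```bash
python3 go.py .5552 .1278 .145 44.6
```

```text
now [0.5529 0.0829 0.1895] th 44.48 F [ 0.3 -0.4 -0.5] w 0.0141 t 12.7
shift [ 0.1106 -0.1014  0.1481] turn [-0.0001  0.0008 -0.001 ]
```

```bash
python3 -m pendant '[[1,0.05,-0.05,0,0,0,0],[1,0.107,-0.1,0,0,0,0],[1,0.107,-0.1,0.05,0,0,0],[1,0.107,-0.1,0.1,0,0,0],[1,0.107,-0.1,0.148,0,0,0],[1,0.107,-0.1,0.148,0,0,0],[1,0.107,-0.1,0.148,0,0,0]]' ; python3 go.py .5552 .1278 .131 44.6
```

```text
time: 13.58
ee_pos: [0.5554, 0.1279, 0.1462]
eef_rot: [0.926, 0.379, 0.0, 0.0]
ft_force: [0.0, -0.0, -0.6]
width: 0.0138
grip_force: 40.0
now [0.5554 0.1279 0.1462] th 44.51 F [ 0.  -0.  -0.6] w 0.0138 t 13.57
shift [-0.0006 -0.0003  0.0508] turn [ 0.0001 -0.0002 -0.0008]
```

```bash
python3 - <<'E'
from bench import optics
from h import *
c=optics.camera("side"); save("side5",c); x,y=(proj(c,[.556,.129,.09])[0]-[40,40]).astype(int)
cv2.imwrite("pics/n1.png",cv2.resize(c["pixels"][y:y+66,x:x+80],(640,528),interpolation=cv2.INTER_CUBIC)[...,::-1])
E
```

```text
(no output)
```

View pics/n1.png

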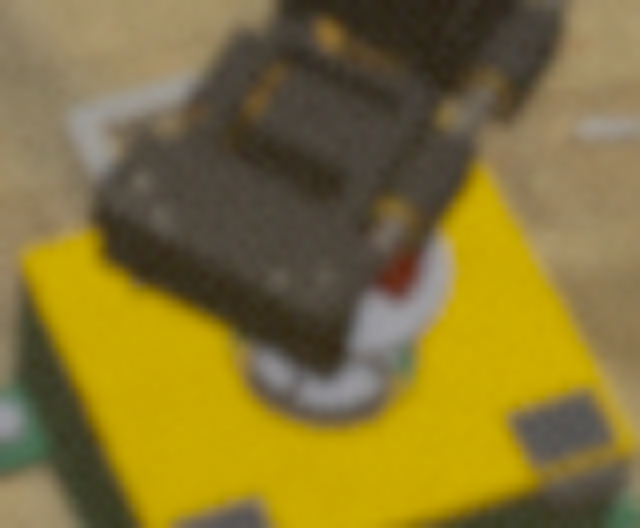

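```bash
python3 - <<'E'
from fl2 import *
c=load("side5"); x,y=(proj(c,[.556,.129,.09])[0]-[40,40]).astype(int)
o=lambda p:((proj(c,p)-[x,y]+.5)*8).round()
print("flange c",o([.5564,.1289,.126]),"hub side",o([.5542,.1306,.08]))
a=np.radians(np.arange(0,360,30)); print(o(np.stack([.5554+.033*np.cos(a),.1306+.033*np.sin(a),0*a+.126],1)).tolist())
tcp=np.array([.5554,.1279])
for z in(.124,.126,.128):
    q=edge(c,tcp+[0,.002],z,.033,[*range(55,111,3)])+[0,.002]; t=np.radians(44.5); print(z,q*1e3,"x",q@[np.cos(t),np.sin(t)]*1e3,"y",q@[np.sin(t),-np.cos(t)]*1e3)
E
```

```text
flange c [[340. 266.]] hub side [[326. 343.]]
[[377.0, 355.0], [427.0, 332.0], [454.0, 291.0], [452.0, 242.0], [421.0, 200.0], [370.0, 175.0], [313.0, 173.0], [264.0, 195.0], [236.0, 235.0], [237.0, 283.0], [267.0, 326.0], [318.0, 353.0]]
n 18 offset mm [-1.75  1.48] res 0.43
0.124 [-1.74919764  3.47669037] x 1.1892284865209282 y -3.705779793063629
n 18 offset mm [-0.53  0.79] res 0.42
0.126 [-0.5289778   2.78826359] x 1.577026125720407 y -2.3594956980430455
n 18 offset mm [0.66 0.12] res 0.4
0.128 [0.66330468 2.12011441] x 1.9591101924905148 y -1.0472561657217108
```

The hub at (325,380) sits directly below the flange, and the fitted flange and hub centres agree within about 1 mm. Lowering gently.

```bash
python3 -m pendant '[[1,0,0,0.02,0,0,0],[1,0,0,0.035,0,0,0],[1,0,0,0.05,0,0,0],[1,0,0,0.05,0,0,0]]'; python3 -m pendant '[[1,0,0,0.01,0,0,0],[1,0,0,0.02,0,0,0],[1,0,0,0.03,0,0,0],[1,0,0,0.03,0,0,0]]'; python3 go.py .5552 .1278 .1063 44.6
```

```text
time: 14.12
ee_pos: [0.5549, 0.1281, 0.1305]
eef_rot: [0.925, 0.379, -0.0, -0.0]
ft_force: [-0.1, -0.3, -0.4]
width: 0.0138
grip_force: 40.0
time: 14.62
ee_pos: [0.555, 0.1281, 0.1216]
eef_rot: [0.925, 0.379, -0.0, -0.0]
ft_force: [-0.0, -0.1, -1.5]
width: 0.0138
grip_force: 40.0
now [0.555  0.1281 0.1216] th 44.54 F [-0.  -0.1 -1.5] w 0.0138 t 14.62
shift [-0.0002  0.0013  0.0511] turn [-0.0001  0.0002 -0.0005]
```

```bash
python3 -m pendant '[[1,0,0,0.01,0,0,0],[1,0,0,0.02,0,0,0],[1,0,0,0.03,0,0,0],[1,0,0,0.04,0,0,0],[1,0,0,0.04,0,0,0]]'; python3 -m pendant '[[1,0,0,0.006,0,0,0],[1,0,0,0.011,0,0,0],[1,0,0,0.014,0,0,0],[1,0,0,0.014,0,0,0]]'; python3 go.py .5552 .1278 .1063 44.6
```

```text
time: 15.25
ee_pos: [0.5552, 0.1282, 0.11]
eef_rot: [0.925, 0.379, 0.0, -0.0]
ft_force: [-0.6, -0.9, 3.7]
width: 0.0138
grip_force: 40.0
time: 15.75
ee_pos: [0.5552, 0.1282, 0.1062]
eef_rot: [0.925, 0.379, 0.0, -0.0]
ft_force: [-3.6, 0.3, 8.6]
width: 0.0134
grip_force: 40.0
now [0.5552 0.1282 0.1062] th 44.54 F [-3.6  0.3  8.6] w 0.0134 t 15.75
shift [-0.0009  0.0008 -0.0002] turn [-0.0001 -0.0002 -0.0005]
```

```bash
python3 -m pendant '[[1,0,0,0.003,0,0,0],[1,0,0,0.005,0,0,0],[1,0,0,0.005,0,0,0],[1,0,0,0.005,0,0,0],[1,0,0,0.005,0,0,0]]' 60; python3 go.py .5552 .1278 .1063 44.6
```

```text
time: 16.38
ee_pos: [0.5553, 0.1282, 0.1062]
eef_rot: [0.925, 0.379, 0.0, -0.001]
ft_force: [-10.8, -1.8, 24.9]
width: 0.0139
grip_force: 60.0
now [0.5553 0.1282 0.1062] th 44.53 F [-10.8  -1.8  24.9] w 0.0139 t 16.38
shift [-0.0011  0.0007 -0.0005] turn [-0.0003 -0.0005 -0.0006]
```

The key stopped firmly at the predicted home height (0.1062 against 0.1063), with about 25 N of push and a 60 N grip.

```bash
python3 -c "
from bench import r
print(r.close_job())"
```

```text
the job is handed in; nothing more can be done
None
```

I lowered the guard fully closed at low speed. The red key is meshed in the hub socket, pressed home and still gripped (about 25 N push). I sent no moves at the lathe centre, faceplate or screwdriver and saw no contact forces in transit. The job is handed in at about 16.4 s.

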